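Roll the long pipe-rest roller up to its stop

ROBOT

A 6-joint arm with a two-finger parallel gripper is mounted at the origin on a cart in front of the work surface, level with it; the furniture and walls round the work are solid. World frame = base frame: x ahead of the robot, y to its left, z up, the work surface at z = 0. Lengths are in m, angles in rad, forces in N, time in s.
With the tool pointing down it reaches from about 0.35 to 0.975 m from the base axis. Payload 17.4 kg.
Tool frame: the origin (TCP) lies on the centre line of the jaws, within the pads' length; the fingertips stand 8 mm ahead of it and the grasp point (between the pads) lies 11 mm behind it (robot.tips_ahead is the distance from the TCP to the fingertips, in m); y points along the fingers, z is the direction in which the jaws open and shut, and the axes are right-handed (so a half turn about y gives the same grasp; the last joint's range is limited). The gripper opens to 85 mm and grips with 20 to 120 N. Pads are 22 mm wide; open, the fingers measure 114 mm over their backs; the gripper's body (76 mm by 85 mm) begins 54 mm behind the grasp point. The pads swing forward as they close: fully open they stand 13 mm farther back than shut.
Start: joints at [1.256, 0.116, 1.442, -0, 1.584, -0.038], TCP at [0.184, 0.649, 0.239] pointing down, gripper open.
Joint ranges: [-2.83, 2.83], [-0.83, 2.19], [0.07, 2.5], [-1.14, 4.28], [0.01, 3], [-2.97, 2.97]. Speed limits (rad/s): [1.89, 1.89, 2.22, 3.14, 3.14, 3.14].

INTERFACE

Orientations are given as a unit quaternion [x, y, z, w].
In Python, from station import robot gives the robot as it stands. The module is installed in compiled form; this text tells all that it offers.
- The arm moves only by the tool play_rows, never from a script. Its argument "steps" is text: rows parted by semicolons, each of 5 numbers parted by spaces: the shift along the tool's x, y, z in mm, then the turn about the tool's y in rad, then the opening, from -1 (shut) to 1 (fully open). In form: dx dy dz yaw fingers; .... A call has exactly 8 rows; each row is the pose to reach, as a shift and turn from the pose commanded when the call began, along the tool's axes at that moment; what a row does not reach only later rows make up. A row lasts 1/12 s, in which the tool goes at most 41.7 mm and 7.16 degrees, less where a joint would pass 70% of its speed; a pose out of reach is approached as far as the arm can. A call with a gripper value outside its range is refused whole. The fingers move at their own pace and stop on an object; "force" is the grip in N (left out, the last holds). Time passes only in rows, so rows that repeat a pose let the fingers close, or fill a call up. It gives the time, the measured TCP pose, the force and the opening at its end, in the units of the state.
- robot.read_state(): the state, without advancing time (a new reading comes with each control period).
- robot.get_image(name): name is "side" or "top"; returns a dict with "image" (480x640x3 uint8, red, green, blue), "depth" (480x640 float32, m along the optical axis (not along the pixel's ray), 0 where there is no reading), "mtx" (3x3 intrinsics, pixels), "eye" and "attitude" of the camera in the world. Camera axes: x right, y down, z forward; pixel columns grow to the right and rows downward; lengths in m; the calibration is good to about 2 mm. A picture is of the moment at which its call begins.
- robot.job_done(): hands the job in, once; it reports no verdict.
The state is a dict: "t": time; "q": joint angles; "joint_velocities": joint speeds; "tau": joint torques, N m; "eef_pos": TCP position; "tcp_rot": TCP orientation; "force": force on the tool from outside, world axes, zero at the start; "wrist_torque": the same for the moment, N m; "grip_width": opening from 0.0 (shut) to 1.0 (fully open).
Only numpy, scipy, OpenCV 4.12 (cv2) and the standard library are available. Lean on these libraries where they do the work, as an engineer would, in place of code of your own. Each camera call takes 0.05 s, during which the arm holds its last target.

TASK

Two steel rollers for the blowpipe rest lie at the foot of the two-lane loading ramp: with the fingertips, without gripping or lifting it, slowly and gently push the longer roller up its lane, over the crest and into the seat against the stop board at the top. Stay in touch with it all the way up to the crest so that it neither shoots ahead nor rolls back. Leave the shorter roller at the foot and do not disturb the other things on the bench.

Things in the scene. Friction and masses are not known exactly. Their poses are not given: they have to be found in the camera images.
- ramp: Fixed two-lane ramp, 248 long (x) x 218 wide (y) mm: aluminium deck, light wooden rails, wooden stop board 80 mm high at the top. Origin: centre of its underside, on the table; x points uphill along the lanes, y left across them, z up. Lanes are centred at y = +52 and -52 mm, 94 mm wide between rails 18 mm above the deck. The deck rises at 8 degrees from ramp_foot to ramp_crest.
- ramp_foot (a point): Foot of the deck, midway between the lanes, on the deck's top: x = -120, z = 14 mm in the ramp's frame. Here a dark lip, 12 mm thick and reaching towards the robot, stands 8 mm above the deck. A roller at the foot rests on it with its axis at about x = -107, z = 36 mm in the ramp's frame.
- ramp_crest (a point): Upper edge of the deck, midway between the lanes: x = 60, z = 39 mm in the ramp's frame. Beyond it the seat is about 6 mm lower and falls slightly towards the stop. A roller whose axis has passed the crest drops into the seat and stays there by itself; before that it rolls back if let go.
- ramp_stop (a point): Face of the stop (dark strip on the stop board), midway between the lanes: x = 102, z = 52 mm in the ramp's frame. A seated roller touches it, its axis at about x = 82, z = 52 mm.
- long_roller: The longer roller: smooth, lightly oiled bright steel cylinder, 40 mm in diameter and 88 mm long, 0.3 to 0.6 kg, with brass-ringed ends, lying across one lane (either one) at the foot. Origin at its centre, on its axis; its y axis lies along the cylinder, x and z turn as it rolls. It rolls freely and slips easily on fingers and deck (friction about 0.3).
- short_roller: The shorter roller: the same steel cylinder, 40 mm in diameter but only 50 mm long, 0.26 kg, lying across the other lane at the foot; to be left there. Origin at its centre; y along the cylinder.
- tumbler_clear_mid (a point): Clear glass tumbler, 56 mm wide, 70 mm high, bystander; the point is at its centre.
- tumbler_amber_mid (a point): Amber glass tumbler, 62 mm wide, 82 mm high, bystander; the point is at its centre.
- optic_mould_mid (a point): Round pale metal mould with ribbed mouth, 68 mm wide, 54 mm high, bystander; the point is at its centre.
- cork_mid (a point): Cork stopper, 33 mm wide, 32 mm high, standing beside the ramp's left side, bystander; the point is at its centre.
There are look-alikes about, which are no part of the job. What is shaped like the short_roller but purple, red or turquoise is not meant.

How it is judged:
By the outcome, as a careful person would: the job done as asked, in the order asked, and still so for the second after the job is handed in, with the robot touching nothing.
It also fails if it takes over 38 s, if anything falls off the work surface, if the arm or the gripper's body presses on something with over 40 N, if the wrist force passes 120 N, or if a joint passes its speed limit or range.

## Working session

There is one attempt and no reset: what is moved stays moved. The work goes in short steps, Python scripts to look and compute and a tool call to move; the robot and the scene stay as the last step left them, time stands still between calls to the robot, and variables do not carry over. Pictures are saved under pics/ and viewed, and the job is handed in when it is done.

Besides the shell and the picture viewer there is one more tool, called after ">>>" as a command line: name --argument value ..., lists and objects as JSON in quotes. play_rows: Moves the arm, as the interface text tells. Its arguments: {"type":"object","properties":{"steps":{"type":"string"},"force":{"type":"number"}},"required":["steps"]}

```bash
mkdir -p pics
python3 - <<'E'
from station import robot
import cv2,numpy as np,pickle
s=robot.read_state();print(s)
for n in("side","top"):
    d=robot.get_image(n);pickle.dump(d,open(n+"0.pkl","wb"))
    cv2.imwrite(f"pics/{n}0.png",d["image"][:,:,::-1]);print(n,d["mtx"],d["eye"],d["attitude"])
E
```

```text
{'t': 0.0, 'q': array([ 1.25623191e+00,  1.16487673e-01,  1.44225964e+00,  1.44679500e-05,
        1.58398210e+00, -3.77417843e-02]), 'joint_velocities': array([ 0.00027159,  0.00058835, -0.00123738,  0.00029852, -0.00061621,
       -0.00045596]), 'tau': array([ 1.98251350e-03, -7.31992865e+01, -6.32502437e+01,  2.69845741e-04,
        6.17125130e-03,  1.16827124e-05]), 'eef_pos': array([0.18439092, 0.64914568, 0.23856452]), 'tcp_rot': array([ 0.70073901, -0.09763477,  0.09748383, -0.69994943]), 'force': array([ 0.57832064, -0.2680322 , -0.14809207]), 'wrist_torque': array([-0.03809852, -0.01599742, -0.04048122]), 'grip_width': 1.0003247649054163}
side [[455.90068798   0.         320.10932209]
 [  0.         455.90068798 245.61906482]
 [  0.           0.           1.        ]] [0.47357656 0.79455221 0.57552487] [-0.03424549  0.87222566 -0.48688268  0.03154221]
top [[474.08610694   0.         321.67861101]
 [  0.         474.08610694 244.44864573]
 [  0.           0.           1.        ]] [ 0.47410311 -0.00414906  0.93973927] [-0.69851621  0.71394065 -0.03854656  0.02963114]
```

View pics/side0.png

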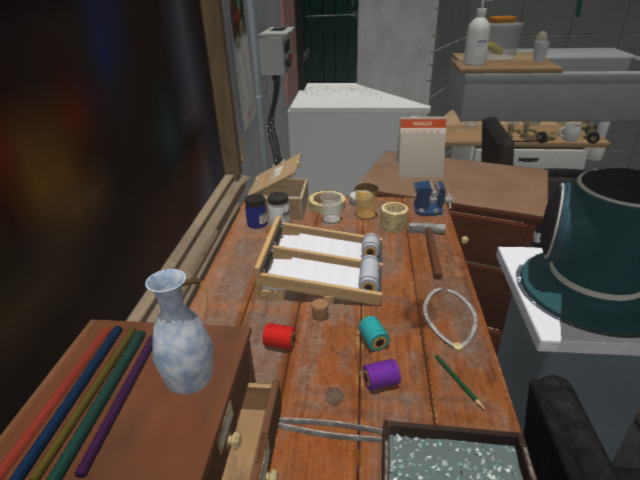

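View pics/top0.png

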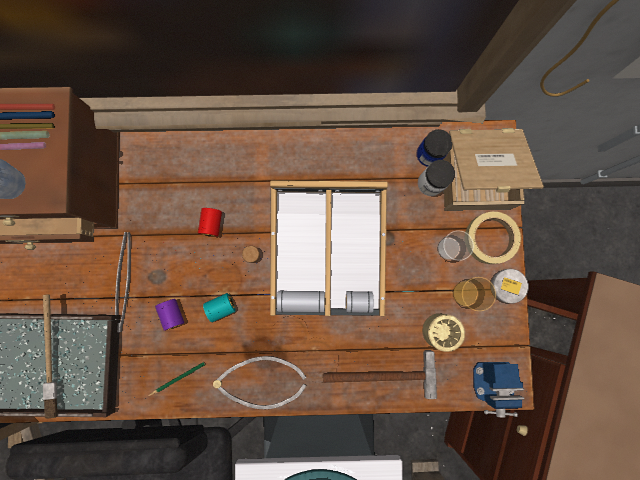

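The top view shows the long roller at (301,301) in the left lane and the short roller at (360,301) in the right lane. The red (210,221), turquoise (219,307) and purple (171,314) cylinders are look-alikes, and the cork is at (252,255). Next I measure.

```bash
cat > h.py <<'E'
import pickle,numpy as np,cv2
from scipy.spatial.transform import Rotation as R
def P(d,u,v,z=None):
    m=d["mtx"];r=np.array([(u-m[0,2])/m[0,0],(v-m[1,2])/m[1,1],1.])
    if z is None:
        return np.array(d["eye"])+R.from_quat(d["attitude"]).apply(r*d["depth"][int(v),int(u)])
    w=R.from_quat(d["attitude"]).apply(r);e=np.array(d["eye"]);return e+w*(z-e[2])/w[2]
def cloud(d):
    m=d["mtx"];v,u=np.mgrid[:480,:640];D=d["depth"]
    c=np.stack([(u-m[0,2])/m[0,0]*D,(v-m[1,2])/m[1,1]*D,D],-1)
    w=R.from_quat(d["attitude"]).apply(c.reshape(-1,3)).reshape(480,640,3)+d["eye"]
    w[D==0]=np.nan;return w
E
python3 - <<'E'
from h import *
np.set_printoptions(precision=4,suppress=True)
d=pickle.load(open("top0.pkl","rb"));w=cloud(d)
for n,p in dict(table=(240,280),deckTL=(283,200),deckBL=(283,280),deckTR=(375,200),roll=(301,300),rollS=(360,300),stop=(328,184),railL=(273,250),railM=(328,250),railR=(383,250),cornBL=(273,313),cornBR=(383,313),cornTL=(272,182),cornTR=(385,182),vase=(5,180),box=(60,150),clear=(455,245),amber=(475,293),mould=(445,332),cork=(252,255),jar=(437,175),jar2=(434,145),boxr=(490,160),tape=(494,238)).items(): print(n,p,w[p[1],p[0]])
img=d["image"]
c=img[170:330,255:400];cv2.imwrite("pics/crop0.png",cv2.resize(c[:,:,::-1],None,fx=5,fy=5)[:, :725][200:800])
z=w[...,2];big=(z>0.07)
# heights map in columns
for x0 in np.arange(0.1,0.9,.1):
    print(round(x0,1),[ (round(float(np.nanmax(z[(abs(w[...,0]-x0)<.05)&(abs(w[...,1]-y)<.05)])),2) if ((abs(w[...,0]-x0)<.05)&(abs(w[...,1]-y)<.05)&~np.isnan(z)).any() else None) for y in np.arange(.7,-.5,-.1)])
E
```

```text
table (240, 280) [0.4978 0.1454 0.0017]
deckTL (283, 200) [0.6501 0.0565 0.0314]
deckBL (283, 280) [0.4955 0.0595 0.021 ]
deckTR (375, 200) [ 0.6465 -0.1222  0.0316]
roll (301, 300) [0.457  0.0243 0.0558]
rollS (360, 300) [ 0.4545 -0.0852  0.0538]
stop (328, 184) [ 0.669  -0.0301  0.08  ]
railL (273, 250) [0.5515 0.0754 0.0506]
railM (328, 250) [ 0.5493 -0.028   0.0503]
railR (383, 250) [ 0.5471 -0.1317  0.0503]
cornBL (273, 313) [0.4333 0.0786 0.0314]
cornBR (383, 313) [ 0.4284 -0.1304  0.0304]
cornTL (272, 182) [0.6742 0.0728 0.0822]
cornTR (385, 182) [ 0.6702 -0.1353  0.0819]
vase (5, 180) [0.6433 0.4431 0.26  ]
box (60, 150) [0.7034 0.3949 0.2054]
clear (455, 245) [ 0.5576 -0.2816  0.0059]
amber (475, 293) [ 0.462  -0.3157  0.0079]
mould (445, 332) [ 0.3882 -0.2522  0.011 ]
cork (252, 255) [0.544  0.1168 0.0364]
jar (437, 175) [ 0.6805 -0.231   0.0858]
jar2 (434, 145) [ 0.7393 -0.2298  0.079 ]
boxr (490, 160) [ 0.7003 -0.3214  0.1099]
tape (494, 238) [ 0.5702 -0.3611  0.0034]
0.1 [None, 0.02, 0.03, 0.02, 0.02, 0.0, 0.01, 0.02, 0.01, 0.0, None, -0.08]
0.2 [-0.09, 0.03, 0.03, 0.03, 0.03, 0.01, 0.01, 0.01, 0.01, 0.01, 0.04, 0.05]
0.3 [None, 0.05, 0.06, 0.05, 0.01, 0.01, 0.01, 0.02, 0.02, 0.03, 0.08, 0.08]
0.4 [None, 0.05, 0.06, 0.05, 0.04, 0.04, 0.06, 0.06, 0.06, 0.06, 0.09, 0.03]
0.5 [-0.31, 0.01, 0.06, 0.02, 0.04, 0.04, 0.06, 0.06, 0.06, 0.07, 0.09, 0.03]
0.6 [None, 0.1, 0.26, 0.27, 0.01, 0.04, 0.06, 0.07, 0.07, 0.07, 0.14, 0.14]
0.7 [None, None, 0.26, 0.27, 0.01, 0.01, 0.09, 0.09, 0.09, 0.09, 0.14, 0.14]
0.8 [None, None, 0.27, 0.41, 0.41, 0.41, 0.41, 0.4, 0.4, 0.4, 0.46, 0.39]
```

View pics/crop0.png

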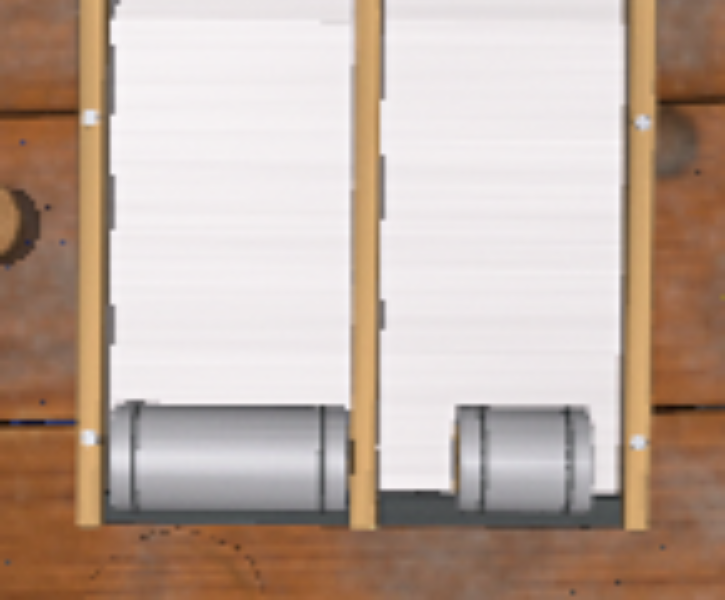

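Run:
```python
from h import *
np.set_printoptions(precision=4,suppress=True)
d=pickle.load(open("top0.pkl","rb"));w=cloud(d)
img=d["image"];hsv=cv2.cvtColor(img,cv2.COLOR_RGB2HSV)
# wooden rail mask by hue and height
m=((hsv[...,1]>70)&(w[...,2]>.025)&(w[...,2]<.07)&(w[...,0]>.43)&(w[...,0]<.65))
for n,(a,b) in dict(L=(.06,.09),M=(-.045,-.01),Rr=(-.15,-.12)).items():
    q=w[m&(w[...,1]>a)&(w[...,1]<b)];f=np.polyfit(q[:,0],q[:,1],1);print(n,len(q),f,np.polyval(f,.552),q[:,0].min(),q[:,0].max())
b=(w[...,2]>.074)&(w[...,2]<.09)&(w[...,1]<.09)&(w[...,1]>-.15)&(w[...,0]>.6);q=w[b];print("board",np.polyfit(q[:,1],q[:,0],1),np.percentile(q[:,0],[1,50,99]),np.percentile(q[:,1],[1,99]))
for a,b in((-.025,.075),(-.13,-.035)):
    k=(hsv[...,1]<60)&(w[...,1]>a)&(w[...,1]<b)&(w[...,0]<.475)&(w[...,0]>.42)&(w[...,2]>.04);q=w[k];print(len(q),np.percentile(q,[1,50,99],axis=0))
    cols=[]
    q2=q;A=np.c_[q2[:,0],q2[:,2],np.ones(len(q2))];s=np.linalg.lstsq(A,-(q2[:,0]**2+q2[:,2]**2),rcond=None)[0];cx,cz=-s[0]/2,-s[1]/2;print("circ",cx,cz,np.sqrt(cx*cx+cz*cz-s[2]))
    for l in np.arange(a+.01,b,.015):
        t=q[abs(q[:,1]-l)<.007]
        if len(t)>20:
            print(round(l,3), np.mean(t[t[:,2]>t[:,2].max()-.004],axis=0))
M=R.from_quat([0.70073901,-0.09763477,0.09748383,-0.69994943]).as_matrix();print(M)
th=-.022
ez=np.array([-np.sin(th),np.cos(th),0]) # ramp y
for s in(1,-1):
    zt=s*ez;c=np.arctan2(zt@M[:,0],zt@M[:,2]);print("yaw needed",s,c)
```

```text
L 664 [-0.0349  0.0952] 0.075967445652793 0.4310868148934977 0.6498903723471094
M 576 [-0.0301 -0.0111] -0.027726318660778057 0.4307254091997712 0.6497206978984615
Rr 634 [-0.0279 -0.1156] -0.13097526527520978 0.4302987196267903 0.6499288660962613
board [-0.2131  0.6817] [0.6614 0.6703 0.7876] [-0.1424  0.0748]
984 [[ 0.4359 -0.0171  0.0411]
 [ 0.4552  0.0261  0.0538]
 [ 0.4741  0.0688  0.0593]]
circ 0.45463837411641017 0.039021060728951604 0.01813243544151107
-0.015 [ 0.4539 -0.0127  0.0565]
-0.0 [ 0.4529 -0.0002  0.057 ]
0.015 [0.4546 0.0151 0.0567]
0.03 [0.4544 0.0294 0.0573]
0.045 [0.4554 0.0454 0.0573]
0.06 [0.4555 0.0609 0.0578]
553 [[ 0.4317 -0.109   0.0417]
 [ 0.4512 -0.0848  0.0538]
 [ 0.4697 -0.0602  0.0597]]
circ 0.45121697208102896 0.03950609627596603 0.01788940514669237
-0.105 [ 0.45   -0.104   0.0576]
-0.09 [ 0.4508 -0.0903  0.0572]
-0.075 [ 0.4529 -0.0743  0.0586]
-0.06 [ 0.4525 -0.0635  0.0569]
[[ 0.9619 -0.0004  0.2733]
 [-0.2733 -0.0011  0.9619]
 [-0.0001 -1.     -0.0011]]
yaw needed 1 -0.2548226312550719
yaw needed -1 2.8867700223347215
```

>>> play_rows --steps "8 0 -12 0 0; 24 0 -34 0 0; 44 0 -63 0 0; 66 0 -95 0 0; 88 0 -127 0 0; 110 0 -159 0 0; 132 0 -191 0 0; 154 0 -223 0 0" --force 20

```text
t: 0.77
eef_pos: [0.2717, 0.3909, 0.2389]
tcp_rot: [0.7, -0.097, 0.097, -0.7]
force: [1.9, 0.2, 0.1]
grip_width: 0.496
```

>>> play_rows --steps "22 0 -32 0 0; 44 0 -64 -0.05 0; 66 0 -96 -0.1 0; 88 0 -128 -0.15 0; 110 0 -160 -0.2 0; 130 0 -190 -0.245 0; 146 0 -212 -0.245 0; 154 0 -223 -0.245 0"

```text
t: 1.43
eef_pos: [0.3593, 0.1335, 0.2393]
tcp_rot: [0.707, -0.012, 0.012, -0.707]
force: [0.3, 0.3, -0.7]
grip_width: 0.498
```

```bash
cat > go.py <<'E'
from h import *
from station import robot
import sys
np.set_printoptions(precision=4,suppress=True)
TH=-.031;u=np.array([np.cos(TH),np.sin(TH),0]);v=np.array([-np.sin(TH),np.cos(TH),0])
RO=np.array([.4545,.026,0])
def rep():
    s=robot.read_state();M=R.from_quat(s["tcp_rot"]).as_matrix();p=s["eef_pos"];r=p-RO
    print("t",s["t"],"pos",p,"F",s["force"],"w",s["grip_width"]);print("M",M.tolist())
    print("rel roller start: along %.4f across %.4f z %.4f"%(r@u,r@v,p[2]))
    print("yaw need",np.arctan2(v@M[:,0],v@M[:,2]));return s,M,p
def to(M,p,a,c,z):
    print("shift mm",1000*M.T@(RO+a*u+c*v+np.array([0,0,z])-p))
E
python3 - <<'E'
from go import *
s,M,p=rep();to(M,p,-.056,0,.10)
for n in("side","top"):
    d=robot.get_image(n);pickle.dump(d,open(n+"1.pkl","wb"));cv2.imwrite(f"pics/{n}1.png",d["image"][:,:,::-1])
E
```

```text
t 1.4333 pos [0.3593 0.1335 0.2393] F [ 0.3306  0.3015 -0.7467] w 0.49849033885341415
M [[0.9994305338221587, 0.0004992990365011718, 0.0337395726770081], [-0.033739391076443304, -0.00036777350469685555, 0.9994305970063354], [0.0005114232550254526, -0.9999998077215423, -0.00035071802466823954]]
rel roller start: along -0.0985 across 0.1045 z 0.2393
yaw need -0.002745799770044196
shift mm [  42.7061  139.3379 -104.3234]
```

View pics/side1.png

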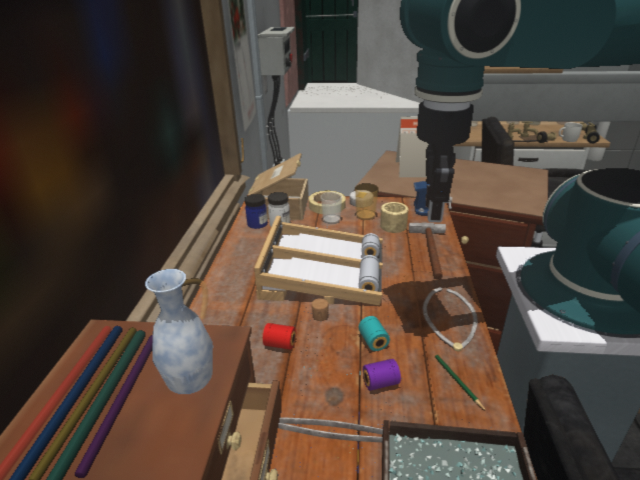

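The side view shows the gripper upright at (437,190), clear of everything; the rollers are still in place at (370,272) and (371,245). Next it goes behind the long roller and down.

>>> play_rows --steps "6 12 -16 0 0; 14 30 -40 0 0; 22 50 -64 0 0; 30 70 -84 0 0; 36 90 -96 0 0; 40 108 -103 0 0; 42 118 -104 0 0; 42 120 -104 0 0"

```text
t: 2.2
eef_pos: [0.3969, 0.0312, 0.1174]
tcp_rot: [-0.707, 0.012, -0.01, 0.707]
force: [-0.2, -0.1, -0.5]
grip_width: 0.499
```

Run:
```python
from go import *
s,M,p=rep();to(M,p,-.056,0,.045)
for n in("side","top"):
    d=robot.get_image(n);pickle.dump(d,open(n+"2.pkl","wb"));cv2.imwrite(f"pics/{n}2.png",cv2.resize(d["image"][100:340,240:560,::-1],None,fx=2.5,fy=2.5))
```

```text
t 2.2 pos [0.3969 0.0312 0.1174] F [-0.227  -0.1489 -0.4877] w 0.49860541787481744
M [[0.9994775908630622, -0.0029155320790706356, 0.03218765346006479], [-0.032187454597766015, 0.00011511626853477619, 0.9994818430140497], [-0.0029177266983153125, -0.9999957432014102, 2.121257432086132e-05]]
rel roller start: along -0.0577 across 0.0034 z 0.1174
yaw need -0.0011931470654416203
shift mm [ 1.912  72.4115 -3.3771]
```

View pics/side2.png

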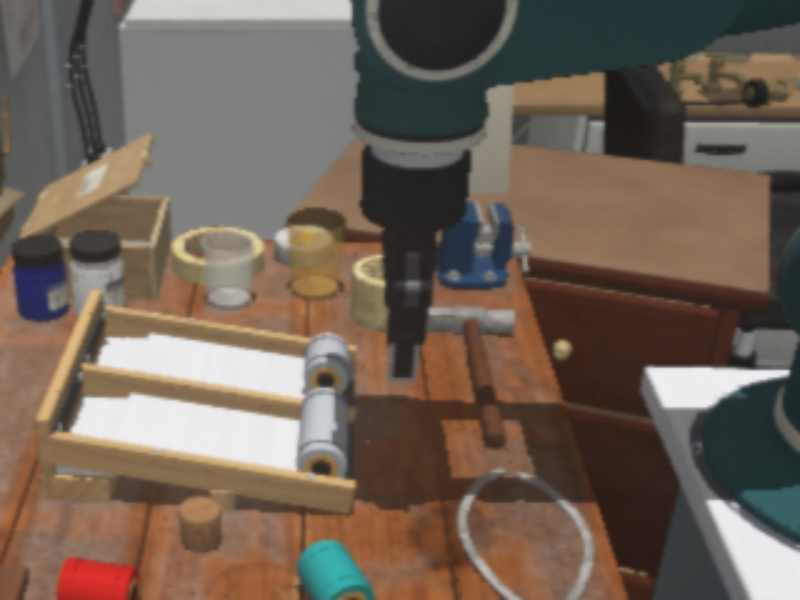

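View pics/top2.png

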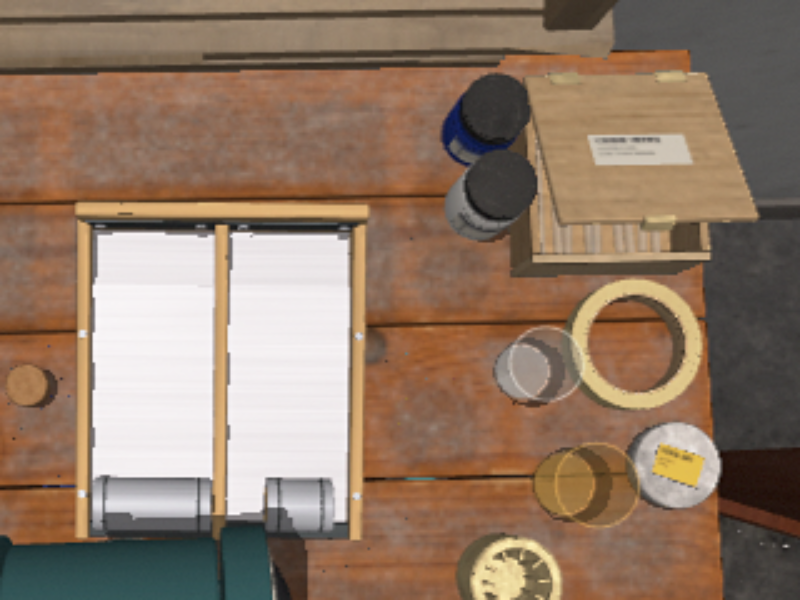

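Run:
```python
from h import *
np.set_printoptions(precision=4,suppress=True)
d=pickle.load(open("side2.pkl","rb"));w=cloud(d)
for v in range(222,258,2): print(v,[ (u,w[v,u].round(3).tolist()) for u in (397,401,404)])
from station import robot;print(robot.tips_ahead)
k=(abs(w[...,1]-.05)<.04)&(w[...,2]>.09)&(w[...,2]<.135)&(w[...,0]>.3)&(w[...,0]<.45);print(np.percentile(w[k],[1,50,99],axis=0),k.sum())
```

```text
222 [(397, [0.411, 0.084, 0.189]), (401, [0.405, 0.092, 0.194]), (404, [0.4, 0.092, 0.194])]
224 [(397, [0.411, 0.086, 0.187]), (401, [0.405, 0.09, 0.189]), (404, [0.4, 0.092, 0.19])]
226 [(397, [0.411, 0.092, 0.186]), (401, [0.404, 0.09, 0.185]), (404, [0.4, 0.093, 0.187])]
228 [(397, [0.411, 0.089, 0.18]), (401, [0.404, 0.091, 0.182]), (404, [0.399, 0.089, 0.181])]
230 [(397, [0.411, 0.09, 0.177]), (401, [0.402, 0.071, 0.166]), (404, [0.397, 0.071, 0.166])]
232 [(397, [0.41, 0.086, 0.17]), (401, [0.402, 0.08, 0.167]), (404, [0.397, 0.079, 0.167])]
234 [(397, [0.41, 0.085, 0.166]), (401, [0.403, 0.083, 0.165]), (404, [0.397, 0.084, 0.165])]
236 [(397, [0.409, 0.082, 0.16]), (401, [0.402, 0.082, 0.16]), (404, [0.397, 0.081, 0.16])]
238 [(397, [0.407, 0.058, 0.141]), (401, [0.4, 0.065, 0.146]), (404, [0.395, 0.068, 0.148])]
240 [(397, [0.407, 0.062, 0.14]), (401, [0.4, 0.066, 0.142]), (404, [0.394, 0.065, 0.142])]
242 [(397, [0.406, 0.059, 0.133]), (401, [0.4, 0.066, 0.138]), (404, [0.394, 0.066, 0.138])]
244 [(397, [0.406, 0.056, 0.128]), (401, [0.399, 0.068, 0.135]), (404, [0.394, 0.068, 0.135])]
246 [(397, [0.406, 0.057, 0.124]), (401, [0.398, 0.06, 0.125]), (404, [0.394, 0.067, 0.13])]
248 [(397, [0.405, 0.059, 0.12]), (401, [0.398, 0.061, 0.122]), (404, [0.393, 0.067, 0.126])]
250 [(397, [0.405, 0.059, 0.116]), (401, [0.398, 0.066, 0.12]), (404, [0.393, 0.067, 0.121])]
252 [(397, [0.388, -0.118, -0.0]), (401, [0.398, 0.061, 0.113]), (404, [0.392, 0.058, 0.111])]
254 [(397, [0.389, -0.108, 0.001]), (401, [0.38, -0.109, 0.0]), (404, [0.372, -0.112, -0.002])]
256 [(397, [0.389, -0.099, 0.001]), (401, [0.38, -0.101, -0.0]), (404, [0.373, -0.102, -0.001])]
0.008
[[0.3874 0.0158 0.1114]
 [0.3985 0.0606 0.1247]
 [0.409  0.0679 0.1349]] 113
```

The side view shows the fingertips (crop (403,375)) about 7 mm below the TCP, 22 mm wide and half open, standing behind the long roller (crop (325,432)). The top view shows the rollers unmoved.

>>> play_rows --steps "0 8 -1 0 0; 0 22 -3 0 0; 0 38 -3 0 0; 0 54 -3 0 0; 0 68 -3 0 0; 0 76 -3 0 0; 0 79 -3 0 0; 0 79 -3 0 0"

```text
t: 2.97
eef_pos: [0.3974, 0.0281, 0.0403]
tcp_rot: [-0.707, 0.011, -0.011, 0.707]
force: [1.0, 0.1, 0.5]
grip_width: 0.497
```

Run:
```python
from go import *
s,M,p=rep();to(M,p,-.031,0,.036)
d=robot.get_image("side");pickle.dump(d,open("side3.pkl","wb"));cv2.imwrite(f"pics/side3.png",cv2.resize(d["image"][200:310,300:440,::-1],None,fx=5,fy=5))
w=cloud(d);
for v in range(258,284,2): print(v,[ w[v,u].round(3).tolist() for u in (384,388,392,396)])
```

```text
t 2.9667 pos [0.3974 0.0281 0.0403] F [0.9881 0.0586 0.5316] w 0.4965814395896703
M [[0.9995087931931694, -0.00018250701997570354, 0.03133909731823473], [-0.03133909442770155, 1.8676955594820743e-05, 0.9995088097718914], [-0.00018300269323992188, -0.9999999831711794, 1.2948176614291373e-05]]
rel roller start: along -0.0571 across 0.0003 z 0.0403
yaw need -0.00034422710584839234
shift mm [26.1202  4.3061 -0.3023]
258 [[0.419, -0.09, 0.0], [0.41, -0.091, -0.0], [0.401, -0.091, 0.0], [0.409, 0.091, 0.118]]
260 [[0.419, -0.081, 0.0], [0.41, -0.083, -0.0], [0.401, -0.082, 0.001], [0.408, 0.089, 0.113]]
262 [[0.42, -0.073, 0.0], [0.411, -0.072, 0.001], [0.402, -0.073, 0.001], [0.408, 0.087, 0.108]]
264 [[0.42, -0.067, -0.001], [0.411, -0.065, 0.001], [0.408, 0.007, 0.049], [0.408, 0.087, 0.103]]
266 [[0.42, -0.057, 0.001], [0.411, -0.06, -0.001], [0.412, 0.055, 0.077], [0.407, 0.084, 0.097]]
268 [[0.42, -0.049, 0.0], [0.412, -0.049, 0.001], [0.408, 0.009, 0.041], [0.406, 0.08, 0.089]]
270 [[0.421, -0.042, 0.0], [0.412, -0.043, -0.001], [0.403, -0.042, 0.0], [0.406, 0.079, 0.084]]
272 [[0.421, -0.033, 0.001], [0.412, -0.034, 0.0], [0.403, -0.035, -0.0], [0.404, 0.062, 0.067]]
274 [[0.421, -0.026, 0.0], [0.412, -0.026, 0.001], [0.404, -0.026, 0.001], [0.404, 0.064, 0.065]]
276 [[0.421, -0.019, -0.0], [0.413, -0.02, -0.001], [0.404, -0.02, -0.0], [0.404, 0.065, 0.06]]
278 [[0.421, -0.011, 0.0], [0.413, -0.012, -0.0], [0.404, -0.011, 0.001], [0.403, 0.061, 0.053]]
280 [[0.422, -0.004, 0.0], [0.413, -0.005, -0.0], [0.405, -0.007, -0.001], [0.403, 0.063, 0.049]]
282 [[0.422, 0.003, -0.0], [0.413, 0.001, -0.001], [0.405, 0.004, 0.001], [0.402, 0.061, 0.043]]
```

View pics/side3.png

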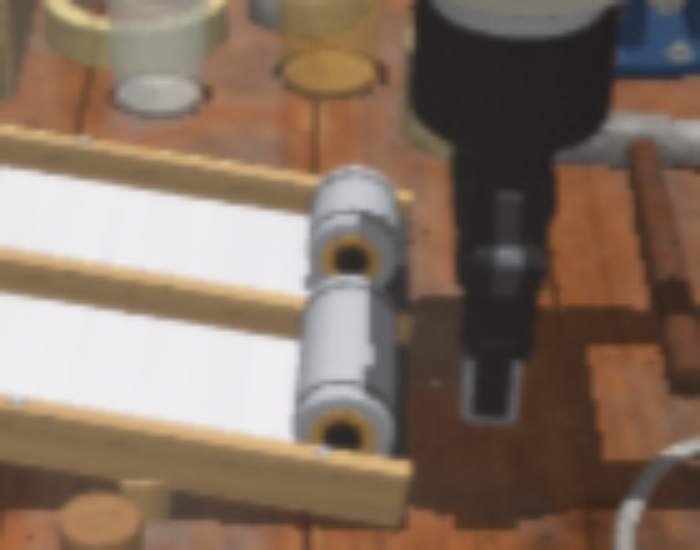

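The side crop shows the fingers at (490,390) behind the lip, level with the long roller (end at (345,435)), with a gap of about 25 mm. I close the gap, then push slowly.

>>> play_rows --steps "4 1 0 0 0; 9 2 0 0 0; 13 3 0 0 0; 16 3 0 0 0; 18.5 3 0 0 0; 20.5 3 0 0 0; 22 3 0 0 0; 23 3 0 0 0"

```text
t: 3.68
eef_pos: [0.4206, 0.0271, 0.0373]
tcp_rot: [0.707, -0.011, 0.011, -0.707]
force: [-0.3, 0.6, 0.8]
grip_width: 0.496
```

>>> play_rows --steps "1 0 0 0 0; 2 0 0 0 0; 3 0 0 0 0; 4 0 0 0 0; 5 -0.2 0 0 0; 6 -0.4 0 0 0; 7 -0.6 0 0 0; 8 -0.8 0 0 0"

```text
t: 4.35
eef_pos: [0.4285, 0.0269, 0.0381]
tcp_rot: [-0.707, 0.011, -0.011, 0.707]
force: [-1.3, 0.0, 1.1]
grip_width: 0.498
```

```bash
cat >> go.py <<'E'
def look(k):
    s,M,p=rep()
    d=robot.get_image("side");pickle.dump(d,open(f"side{k}.pkl","wb"));cv2.imwrite(f"pics/side{k}.png",cv2.resize(d["image"][200:310,250:430,::-1],None,fx=4,fy=4))
    w=cloud(d);h=cv2.cvtColor(d["image"],cv2.COLOR_RGB2HSV)
    rel=w-RO;a=rel@u;c=rel@v
    m=(h[...,1]<60)&(abs(c)<.035)&(a>-.03)&(a<.24)&(w[...,2]>.0365+.14*a+.012)&(a>(p-RO)@u+.013)
    q=np.c_[a[m],w[...,2][m],c[m]]
    if len(q)>20:
        j=q[:,1]>np.percentile(q[:,1],85); print("n",len(q),"a range",np.percentile(q[:,0],[3,50,97]),"top at",np.median(q[j],axis=0))
        f=np.polyfit(q[:,2],q[:,0],1);print("skew",f)
E
python3 -c "
from go import *
look(4)"
```

```text
t 4.35 pos [0.4285 0.0269 0.0381] F [-1.282   0.0435  1.0553] w 0.49770154318518406
M [[0.9994955800791521, -5.8047391061379766e-05, 0.03175818056407243], [-0.031758179636955486, 1.6824517642455294e-05, 0.9994955816526068], [-5.8552426961504256e-05, -0.9999999981737182, 1.4972551547753898e-05]]
rel roller start: along -0.0260 across 0.0001 z 0.0381
yaw need -0.0007635205691605887
n 900 a range [-0.012   0.0023  0.0175] top at [0.0107 0.2469 0.0244]
skew [-0.1051  0.0037]
```

View pics/side4.png

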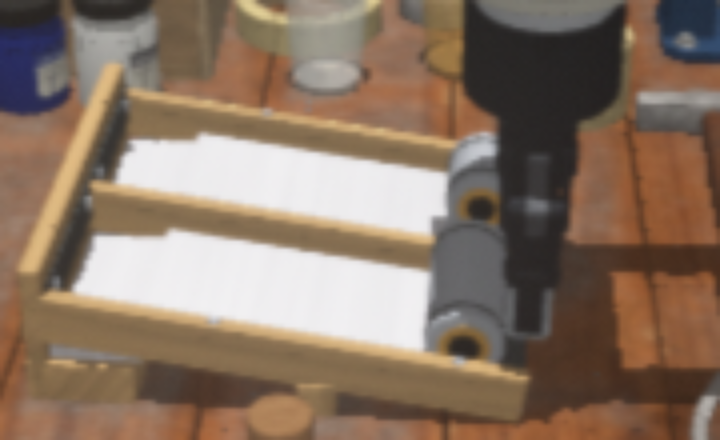

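The side crop shows the fingers (530,310) touching the roller (465,300) at axis height. I keep pushing up the slope at a steady slow speed.

>>> play_rows --steps "1.2 -0.2 0 0 0; 2.6 -0.4 0 0 0; 4.2 -0.6 0 0 0; 6 -0.8 0 0 0; 8 -1.1 0 0 0; 10 -1.4 0 0 0; 12 -1.7 0 0 0; 14 -2 0 0 0"

```text
t: 5.07
eef_pos: [0.4426, 0.0264, 0.0401]
tcp_rot: [0.707, -0.011, 0.011, -0.707]
force: [-1.4, 0.3, 0.2]
grip_width: 0.505
```

>>> play_rows --steps "2 -0.3 0 0 0; 4 -0.6 0 0 0; 6 -0.8 0 0 0; 8 -1.1 0 0 0; 10 -1.4 0 0 0; 12 -1.7 0 0 0; 14 -2 0 0 0; 16 -2.2 0 0 0"

```text
t: 5.73
eef_pos: [0.4586, 0.0259, 0.0423]
tcp_rot: [-0.707, 0.011, -0.011, 0.707]
force: [-1.6, 1.0, 2.4]
grip_width: 0.503
```

```bash
sed -i 's/(w\[...,2\]>.0365/(w[...,2]<.09)\&(w[...,2]>.0365/' go.py; python3 -c "
from go import *
look(5)"
```

```text
t 5.7333 pos [0.4586 0.0259 0.0423] F [-1.5679  1.0396  2.4438] w 0.5031793671401618
M [[0.9994945124808231, 2.142003574587964e-05, 0.03179180809429078], [-0.031791808140425794, 1.8167019388837247e-06, 0.9994945127072297], [2.135145195059779e-05, -0.999999999768941, 2.4967652855201194e-06]]
rel roller start: along 0.0041 across 0.0000 z 0.0423
yaw need -0.0007971660158385131
n 290 a range [0.0197 0.0332 0.0479] top at [0.0354 0.0614 0.0011]
skew [-0.0225  0.0335]
```

View pics/side5.png

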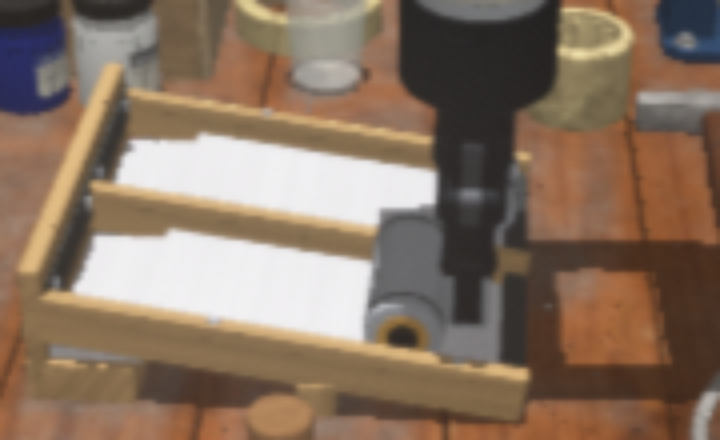

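The side crop shows the roller (405,290) 35 mm up the lane, 31 mm ahead of the TCP as planned, in touch and straight. I continue.

>>> play_rows --steps "2 -0.3 0 0 0; 4 -0.6 0 0 0; 6 -0.8 0 0 0; 8 -1.1 0 0 0; 10 -1.4 0 0 0; 12 -1.7 0 0 0; 14 -2 0 0 0; 16 -2.2 0 0 0"

```text
t: 6.45
eef_pos: [0.4746, 0.0254, 0.0446]
tcp_rot: [0.707, -0.011, 0.011, -0.707]
force: [-1.6, 0.9, 2.2]
grip_width: 0.502
```

>>> play_rows --steps "2 -0.3 0 0 0; 4 -0.6 0 0 0; 6 -0.8 0 0 0; 8 -1.1 0 0 0; 10 -1.4 0 0 0; 12 -1.7 0 0 0; 14 -2 0 0 0; 16 -2.2 0 0 0"

```text
t: 7.12
eef_pos: [0.4906, 0.0249, 0.0467]
tcp_rot: [-0.707, 0.011, -0.011, 0.707]
force: [-1.9, -0.1, 0.7]
grip_width: 0.499
```

>>> play_rows --steps "2 -0.3 0 0 0; 4 -0.6 0 0 0; 6 -0.8 0 0 0; 8 -1.1 0 0 0; 10 -1.4 0 0 0; 12 -1.7 0 0 0; 14 -2 0 0 0; 16 -2.3 0 0 0"

```text
t: 7.78
eef_pos: [0.5066, 0.0244, 0.049]
tcp_rot: [-0.707, 0.011, -0.011, 0.707]
force: [-1.3, 0.0, 1.6]
grip_width: 0.502
```

```bash
python3 -c "
from go import *
look(6)"
```

```text
t 7.7833 pos [0.5066 0.0244 0.049 ] F [-1.3121  0.0185  1.5558] w 0.5020770540306344
M [[0.9994949832676796, -2.6481488843797113e-05, 0.03177699988154269], [-0.031776999853479995, 1.4798942636340406e-06, 0.9994949836182881], [-2.6515141857960667e-05, -0.9999999996482704, 6.376446251565859e-07]]
rel roller start: along 0.0521 across -0.0000 z 0.0490
yaw need -0.0007823502470268134
n 250 a range [0.0684 0.0824 0.0958] top at [0.0826 0.068  0.008 ]
skew [-0.0688  0.0828]
```

View pics/side6.png

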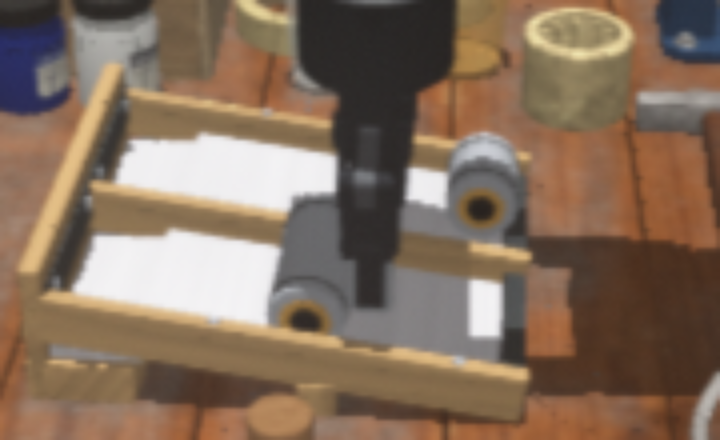

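The roller (310,270) is at 83 mm and still in touch. The short roller at (483,190) is untouched.

>>> play_rows --steps "2 -0.3 0 0 0; 4 -0.6 0 0 0; 6 -0.8 0 0 0; 8 -1.1 0 0 0; 10 -1.4 0 0 0; 12 -1.7 0 0 0; 14 -2 0 0 0; 16 -2.2 0 0 0"

```text
t: 8.5
eef_pos: [0.5226, 0.0239, 0.0513]
tcp_rot: [-0.707, 0.011, -0.011, 0.707]
force: [-1.8, 0.3, 0.9]
grip_width: 0.498
```

>>> play_rows --steps "2 -0.3 0 0 0; 4 -0.6 0 0 0; 6 -0.8 0 0 0; 8 -1.1 0 0 0; 10 -1.4 0 0 0; 12 -1.7 0 0 0; 14 -2 0 0 0; 16 -2.3 0 0 0"

```text
t: 9.17
eef_pos: [0.5386, 0.0234, 0.0535]
tcp_rot: [-0.707, 0.011, -0.011, 0.707]
force: [-1.8, -0.4, 1.4]
grip_width: 0.503
```

>>> play_rows --steps "2 -0.3 0 0 0; 4 -0.6 0 0 0; 6 -0.8 0 0 0; 8 -1.1 0 0 0; 10 -1.4 0 0 0; 12 -1.7 0 0 0; 14 -2 0 0 0; 16 -2.2 0 0 0"

```text
t: 9.83
eef_pos: [0.5546, 0.0228, 0.0557]
tcp_rot: [-0.707, 0.011, -0.011, 0.707]
force: [-2.2, 0.2, 0.7]
grip_width: 0.501
```

>>> play_rows --steps "2 -0.3 0 0 0; 4 -0.6 0 0 0; 6 -0.8 0 0 0; 8 -1.1 0 0 0; 10 -1.4 0 0 0; 12 -1.7 0 0 0; 14 -2 0 0 0; 16 -2.3 0 0 0"

```text
t: 10.5
eef_pos: [0.5706, 0.0223, 0.0581]
tcp_rot: [0.707, -0.011, 0.011, -0.707]
force: [-2.4, 0.5, 0.2]
grip_width: 0.501
```

```bash
python3 -c "
from go import *
look(7)"
```

```text
t 10.5 pos [0.5706 0.0223 0.0581] F [-2.3817  0.5476  0.2222] w 0.5008438544559127
M [[0.9994942230474183, 3.544123609298608e-05, 0.03180089367858307], [-0.0318008915895409, -5.802611594674101e-05, 0.9994942220578767], [3.7268593041331344e-05, -0.9999999976884443, -5.686970476781461e-05]]
rel roller start: along 0.1161 across -0.0001 z 0.0581
yaw need -0.0008062540759277356
n 212 a range [0.1318 0.1476 0.1602] top at [0.1465 0.0776 0.002 ]
skew [-0.1637  0.1483]
```

View pics/side7.png

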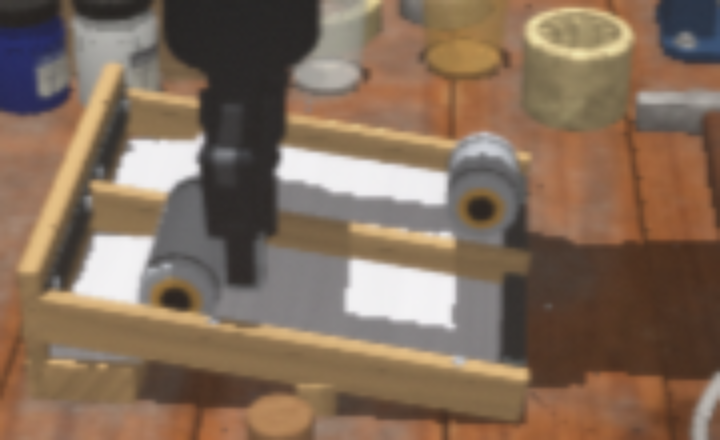

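The roller (180,250) is at 147 mm, about 20 mm short of the crest and still in touch. I slow down for the crest.

>>> play_rows --steps "2 -0.3 0 0 0; 4 -0.6 0 0 0; 6 -0.8 0 0 0; 8 -1.1 0 0 0; 9.8 -1.4 0 0 0; 11.4 -1.6 0 0 0; 12.8 -1.8 0 0 0; 14 -2 0 0 0"

```text
t: 11.22
eef_pos: [0.5845, 0.0219, 0.06]
tcp_rot: [0.707, -0.011, 0.011, -0.707]
force: [-1.2, -1.1, 0.7]
grip_width: 0.504
```

>>> play_rows --steps "1 0 0 0 0; 2 0 0 0 0; 3 0 0 0 0; 4 0 0 0 0; 5 0 0 0 0; 6 0 0 0 0; 7 0 0 0 0; 8 0 0 0 0"

```text
t: 11.88
eef_pos: [0.5925, 0.0216, 0.06]
tcp_rot: [0.707, -0.011, 0.011, -0.707]
force: [0.4, 0.8, 0.3]
grip_width: 0.499
```

```bash
python3 -c "
from go import *
look(8)"
```

```text
t 11.8833 pos [0.5925 0.0216 0.06  ] F [0.373  0.7506 0.3007] w 0.49918710956344975
M [[0.9994945771330292, 0.00024113108845612644, 0.031788868137532594], [-0.03178886035238063, -3.6051164642170175e-05, 0.9994946058172653], [0.00024215524792576062, -0.9999999702780555, -2.836766106156796e-05]]
rel roller start: along 0.1381 across -0.0001 z 0.0600
yaw need -0.0007942176395827918
n 195 a range [0.1604 0.1728 0.1843] top at [ 0.1726  0.0785 -0.0026]
skew [-0.108   0.1734]
```

View pics/side8.png

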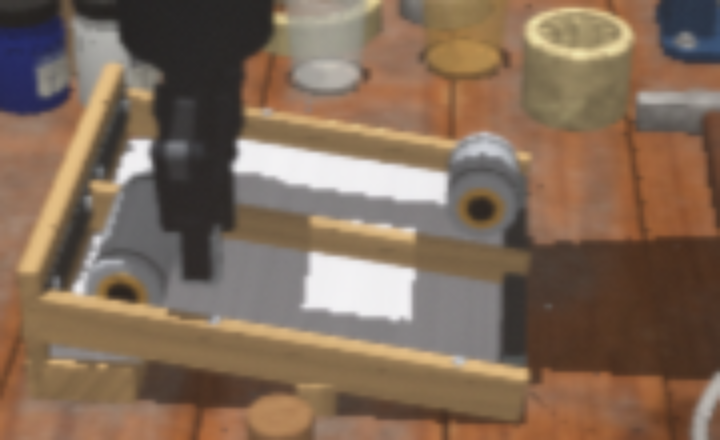

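The roller (125,250) is about 172 mm up and has just passed the crest, tipping over. I follow it slowly.

>>> play_rows --steps "1 0 0 0 0; 2 0 0 0 0; 3 0 0 0 0; 4 0 0 0 0; 5 0 0 0 0; 6 0 0 0 0; 6 0 0 0 0; 6 0 0 0 0"

```text
t: 12.6
eef_pos: [0.5984, 0.0215, 0.06]
tcp_rot: [0.707, -0.011, 0.011, -0.707]
force: [0.2, 0.4, 0.5]
grip_width: 0.5
```

```bash
python3 -c "
from go import *
look(9)"
```

```text
t 12.6 pos [0.5984 0.0215 0.06  ] F [0.244 0.42  0.478] w 0.49974356465105274
M [[0.9994957962348161, -6.034592352892332e-05, 0.03175137268372115], [-0.03175137353324293, -1.3171785081089737e-05, 0.9994957979427711], [-5.989727473311099e-05, -0.9999999980924369, -1.508120977666838e-05]]
rel roller start: along 0.1439 across -0.0001 z 0.0600
yaw need -0.0007567110337988274
```

View pics/side9.png

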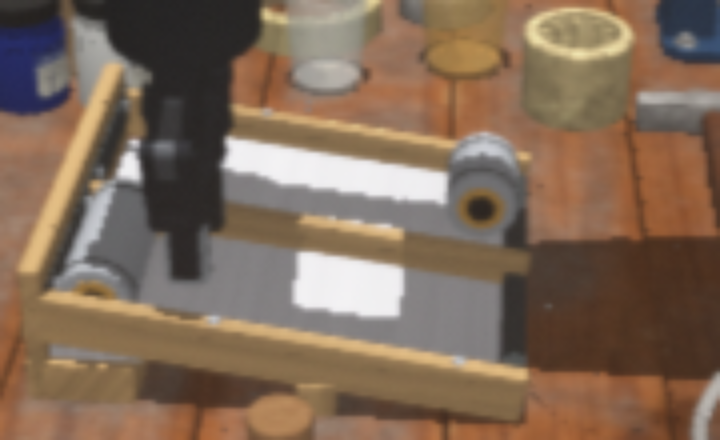

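The roller (100,250) has dropped into the seat by the stop, clear of the fingers at (185,260). I back off and rise, then check from above.

>>> play_rows --steps "-3 0 0 0 0; -8 -3 0 0 0; -13 -10 0 0 0; -16 -22 0 0 0; -18 -40 0 0 0; -20 -62 0 0 0; -20 -82 0 0 0; -20 -100 0 0 0"

```text
t: 13.32
eef_pos: [0.5781, 0.0221, 0.1629]
tcp_rot: [-0.707, 0.011, -0.012, 0.707]
force: [0.3, 0.6, -0.5]
grip_width: 0.502
```

>>> play_rows --steps "-15 -15 0 0 0; -45 -25 0 0 0; -80 -30 0 0 0; -115 -30 0 0 0; -150 -30 0 0 0; -175 -30 0 0 0; -180 -30 0 0 0; -180 -30 0 0 0"

```text
t: 13.98
eef_pos: [0.3976, 0.0279, 0.1916]
tcp_rot: [-0.707, 0.01, -0.012, 0.707]
force: [0.8, -0.4, 0.2]
grip_width: 0.503
```

Run:
```python
from go import *
rep();d=robot.get_image("top");w=cloud(d);hsv=cv2.cvtColor(d["image"],cv2.COLOR_RGB2HSV)
pickle.dump(d,open("top9.pkl","wb"))
cv2.imwrite("pics/top9.png",cv2.resize(d["image"][150:350,160:520,::-1],None,fx=2.2,fy=2.2))
rel=w-RO;a=rel@u;c=rel@v
m=(hsv[...,1]<60)&(abs(c)<.047)&(a>.15)&(a<.209)&(w[...,2]>.055)
print(m.sum(),np.percentile(a[m],[2,50,98]),np.percentile(w[...,2][m],[50,98]));
j=m&(w[...,2]>.069);print("top a",np.median(a[j]),np.polyfit(c[j],a[j],1))
s=robot.get_image("side");cv2.imwrite("pics/side10.png",cv2.resize(s["image"][170:400,220:460,::-1],None,fx=2.5,fy=2.5))
d0=pickle.load(open("top0.pkl","rb"));df=cv2.absdiff(d0["image"],d["image"]).max(2);print([(t,int((df[y0:y1,x0:x1]>40).sum())) for t,(x0,x1,y0,y1) in dict(clear=(430,480,225,265),amber=(450,500,272,312),mould=(420,470,310,355),cork=(238,266,242,268),short=(338,380,285,315)).items()])
```

```text
t 13.9833 pos [0.3976 0.0279 0.1916] F [ 0.8057 -0.3569  0.2027] w 0.5028326156474985
M [[0.999492854332094, 0.003406700587897875, 0.0316611517508177], [-0.03166140794012233, 2.1283741678534973e-05, 0.999498651722078], [0.0034043187766496265, -0.9999941969522158, 0.00012913388476443188]]
rel roller start: along -0.0570 across 0.0001 z 0.1916
yaw need -0.0006668798325562161
1000 [0.1698 0.1866 0.2088] [0.0697 0.075 ]
top a 0.18863677035238435 [0.0055 0.1885]
[('clear', 0), ('amber', 0), ('mould', 0), ('cork', 0), ('short', 127)]
```

View pics/top9.png

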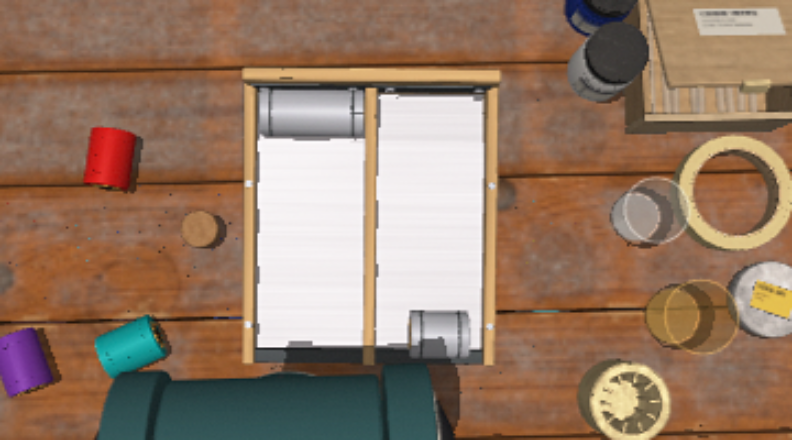

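View pics/side10.png

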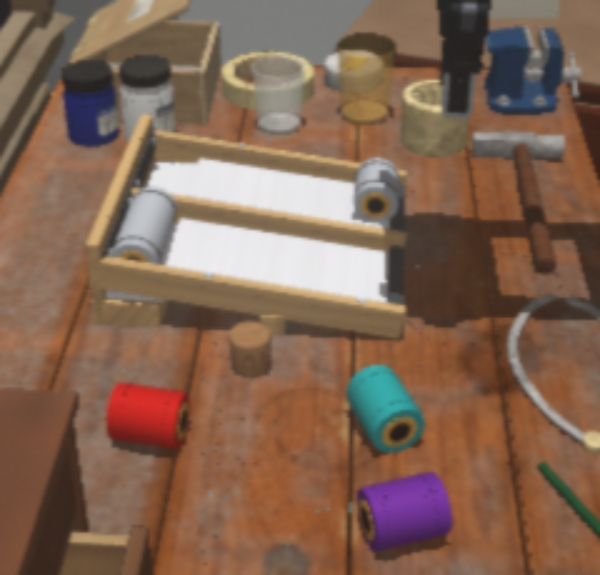

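The top view shows the long roller seated against the stop at (312,112), with its axis at 188.5 mm (189 expected). The short roller is at (439,334), where it was to the pixel, and the bystanders are unchanged. I hand in.

```bash
python3 -c "
from station import robot
print(robot.job_done())"
```

```text
the job is handed in; nothing more can be done
None
```

The long roller is up the left lane, over the crest and seated against the stop board. I handed the job in at about 14 s, with the gripper clear of everything.

**How it was done:** I pushed it with the half-open fingertips at 12–24 mm/s, level with its axis. Each look up to the crest showed it in touch, and the push force stayed around 1–3 N. I eased it over the crest, then backed off and rose away.

**Last checks:**
- **Long roller:** its axis is about 188.5 mm up the lane from its start (189 mm expected), and it lies square to the lane.
- **Short roller:** it is in its old position at the foot to about a pixel. The before/after image comparison did flag 127 changed pixels around it. I put those down to the arm and its shadow, because its outline has not moved.
- **Bystanders:** the tumblers, mould and cork showed no image change.
- **Measurement hiccups:** some of the side-view skew estimates disagreed with the pictures, because the view was partly blocked. One roller reading early on was wrong because the gripper was included in it, and I corrected that filter.

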